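Find the hidden catch of the power dock and open its lid

ROBOT

A 7-joint arm with a two-finger parallel gripper is mounted at the origin on a cart in front of the work surface, level with it; the furniture and walls round the work are solid. World frame = base frame: x ahead of the robot, y to its left, z up, the work surface at z = 0. Lengths are in m, angles in rad, forces in N, time in s.
With the tool pointing down it reaches from about 0.425 to 0.875 m from the base axis. Payload 4.7 kg.
Tool frame: the origin (TCP) lies at the very end of the fingers, on their centre line; the grasp point (between the pads) lies 19 mm behind it; z points along the fingers, y is the direction in which the jaws open and shut (so a half turn about z gives the same grasp; the last joint's range is limited). The gripper opens to 87 mm and grips with 3 to 60 N. Pads are 19 mm wide; open, the fingers measure 117 mm over their backs; the gripper's body (75 mm by 190 mm) begins 51 mm behind the grasp point.
Start: joints at [-1.091, 0.321, -0.07, 1.45, 0.023, 1.371, -0.057], TCP at [0.292, 0.581, 0.223] pointing down, gripper open.
Joint ranges: [-2.86, 2.86], [-0.3, 2.09], [-1.38, 1.24], [0.06, 2.45], [-1.56, 4.7], [0.09, 2.05], [-2.69, 2.69]. Speed limits (rad/s): [2.57, 2.57, 3.14, 3.14, 3.14, 3.14, 3.14].

INTERFACE

Orientations are given as a 3x3 rotation matrix whose columns are the frame's x, y, z axes.
In Python, from bench import env gives the robot as it stands.
- The arm moves only by the tool drive_tool, never from a script. Its argument "deltas" is text: rows parted by semicolons, each of 6 numbers parted by spaces: the shift along the tool's x, y, z normalised to -1 to 1, where 1 is 40 mm, then the turn, a rotation vector about the tool's x, y, z normalised to -1 to 1, where 1 is 4 degrees. A call has 1 to 5 rows; each row shifts and turns the pose as measured when the row begins, along the tool's axes as they then stand; what a row does not reach is not made up. A row lasts 1/12 s, in which the tool goes at most 41.7 mm and 7.16 degrees, less where a joint would pass 70% of its speed; a pose out of reach is approached as far as the arm can. A call with a number of a shift or a turn outside -1 to 1 is refused whole. A call with a gripper value outside its range is refused whole. "grip" is the finger opening in mm, from 0 to 87, set as the call begins (left out, the last holds). The fingers move at their own pace and stop on an object; "grip_force" is the grip in N (left out, the last holds). Time passes only in rows, so rows that do not move let the fingers close. It gives the time, the measured TCP pose, the force and the opening at its end, in the units of the state.
- env.state(): the state, without advancing time (a new reading comes with each control period).
- env.grab_frame(name): name is "scene" or "top" or "wrist"; returns (picture, depth): 384x512x3 uint8, blue, green, red; 384x512 float32, m along the optical axis (not along the pixel's ray), 0 where there is no reading.
- env.camera_info(name): a dict with "K" (3x3 intrinsics, pixels), "eye" and "orientation" of the camera in the world; the wrist camera has in their place "T_tool_cam" (4x4, takes a point from camera to tool coordinates, whose origin is the TCP and whose axes are the flange's). Camera axes: x right, y up, looking along -z (the intrinsics and any distortion apply to the point x, -y, -z); pixel columns grow to the right and rows downward; lengths in m; the calibration is good to about 2 mm. The wrist camera is an equidistant fisheye: a pixel r from the principal point sees the ray r / f radians off the axis. A picture is of the moment at which its call begins: read the wrist's pose just before it. camera_info takes no time and is no camera call.
- env.sign_off(): hands the job in, once; it reports no verdict.
Trained networks look in the newest picture that a camera, given by its name, has taken for a name from the list of things; names that differ only in an ending like _2 or _b are one class to them, and where a whole thing is asked for, a point or a joint stands for the part that bears it (a point fixed in the world has none). Each returns a list of dicts, best first, with "conf" (0 to 1); they miss things now and then, are a little off and sometimes report something else, mostly with a low value. They report only what shows in the picture. A call takes as long as a camera call.
- env.look_for(camera, thing): "box" ([left, top, width, height] as shares, 0 to 1, of the picture: columns of its width, rows of its height, round what is visible of it).
- env.silhouettes(camera, thing): "mask" (384x512 bool, what is visible of it) and "box" ([left, top, width, height] as shares, 0 to 1, of the picture: columns of its width, rows of its height, round what is visible of it).
The state is a dict: "time_s": time; "joint_positions": joint angles; "joint_velocities": joint speeds; "effort": joint torques, N m; "tcp_pos": TCP position; "orientation": TCP orientation; "wrist_force": force on the tool from outside, world axes, zero at the start; "torque": the same for the moment, N m; "grip_width": finger opening in m.
Only numpy, scipy, OpenCV 4.12 (cv2) and the standard library are available. Lean on these libraries where they do the work, as an engineer would, in place of code of your own. Each camera call takes 0.05 s, during which the arm holds its last target. There are 200 camera calls.

TASK

Open the low metal power dock on the island: one of the five identical-looking wooden tiles set in its top is a concealed push button. Feel along the row by pressing on the tiles until one gives, press that one right down so that the lid springs up, then push the lid over backwards until it lies back, fully open. Leave everything standing around the dock where it is.

Things in the scene. Friction and masses are not known exactly. Their poses are not given: they have to be found in the camera images.
- dock: Low metal box fixed to the island, 150 (x) x 290 (y) x 55 mm high, flat top panel at z = 55 mm. Origin: centre of its underside; x from its front (robot's side) to its back, y along it to the left, z up. Front part of the top: five wooden tiles in a row; behind them, past a 12 mm rib, the metal lid, flush when shut, over dock x = 0 to 56 mm, y = -124 to +124 mm.
- tile_row (a point): Centre of the row of tiles, at panel height (dock x = -38, y = 0, z = 55 mm); axes as the dock's. The five tiles are 48.5 mm square, in wells 50 mm apart, centres at y = +100, +50, 0, -50, -100 mm. Four are rigid and level with the panel; one, any of the five, is the catch button: 1.5 mm lower, it gives when pressed.
- catch (a joint): How far the catch button is pressed down, in m: 0 at rest, 0.007 fully down. It needs about 1.5 N to start and 5 N fully down, and springs back when let go. Pressed past about 5 mm it frees the lid. (The reading does not tell which tile it is.)
- lid (a joint): Angle of the lid, in rad: 0 shut, locked by the catch. Once freed, a spring lifts it to about 1.0 and holds it there, in about a second. Past upright (1.57) it falls back by its own weight to its stop at 1.9, where it stays. Very light to push (under 1 N).
- lid_edge (a point): Middle of the lid's front edge, half-way through its 6 mm thickness, 55.5 mm from the hinge axis. The hinge runs along dock y at dock x = 56 mm, z = 52 mm; when shut the edge is at dock x = 0, and as the lid opens the edge rises and swings to the back (+x of the dock).
- spice_jar: Bystander: glass spice jar with a dark cap, 41 mm across, 105 mm tall, beside the dock's right end. Origin: centre of its underside.
- salt_shaker: Bystander: glass salt shaker, 44 mm across, 90 mm tall, beside the dock's left end. Origin: centre of its underside.
- matchbox: Bystander: matchbox, 36 x 54 x 17 mm, lying in front of the dock. Origin: centre of its underside.
- corkscrew: Bystander: folded waiter's corkscrew, 24 x 111 x 13 mm, lying in front of the dock. Origin: centre of its underside.
- mug: Bystander: spotted mug, 78 x 114 x 93 mm with its handle, right of the dock. Origin: centre of its underside.

How it is judged:
On the way, in this order (a step that is already met when the one before it is completed fails the run):
1. the catch button is pressed while the lid is still down (value of joint catch above 0.003 m and value of joint lid below 0.3 rad), for 0.02 s.
2. the lid has sprung up (value of joint lid above 0.7 rad), for 0.1 s.
At the end, for the whole second after the job is handed in: The lid lies back at its stop (beyond 1.75 of 1.9 rad), the catch button has been let go (less than 2 mm down), and every loose thing stands within 20 mm of where it was (value of joint lid above 1.75 rad and value of joint catch below 0.002 m and distance of each of spice_jar, salt_shaker, matchbox, corkscrew, mug from where it was at the start of the episode below 0.02 m); the robot touches nothing.
It fails at once if a loose thing beside or around the dock is shoved, tipped, lifted or carried off (moved more than 20 mm) (distance of any of spice_jar, salt_shaker, matchbox, corkscrew, mug from where it was at the start of the episode above 0.02 m).
It also fails if it takes over 58 s, if anything falls off the work surface, if the arm or the gripper's body presses on something with over 40 N, if the wrist force passes 120 N, or if a joint passes its speed limit or range.

## Working session

There is one attempt and no reset: what is moved stays moved. The work goes in short steps, Python scripts to look and compute and a tool call to move; the robot and the scene stay as the last step left them, time stands still between calls to the robot, and variables do not carry over. Pictures are saved under pics/ and viewed, about 8 in all and at most 12, crops included, and the job is handed in when it is done.

Besides the shell and the picture viewer there is one more tool, called after "Request:" by a JSON object that holds its "method" and its "body", one argument or row to a line. drive_tool: Moves the arm, as the interface text tells. Scaled input: -1 to 1 covers 40 mm each way for a shift and 4 degrees each way for a turn. Its arguments: {"type":"object","properties":{"deltas":{"type":"string"},"grip":{"type":"number"},"grip_force":{"type":"number"}},"required":["deltas"]}

```bash
mkdir -p pics; cat > h.py <<'E'
import numpy as np, cv2
from bench import env
def cloud(cam,d):
    i=env.camera_info(cam);K=np.array(i["K"]);v,u=np.mgrid[0:384,0:512]
    p=np.stack([(u-K[0,2])/K[0,0]*d,-(v-K[1,2])/K[1,1]*d,-d],-1)
    return p@np.array(i["orientation"]).T+np.array(i["eye"])
E
python3 - <<'E'
from h import *
s=env.state();print(s["time_s"],s["tcp_pos"],s["orientation"],s["wrist_force"])
ims=[]
for c in("top","scene"):
    im,d=env.grab_frame(c);P=cloud(c,d);np.save(f"{c}.npy",P);ims.append(im)
    print(c,env.camera_info(c)["eye"])
    for t in("dock","matchbox","corkscrew","spice_jar","salt_shaker","mug"):
        r=env.silhouettes(c,t)
        if r:
            m=r[0]["mask"]&(d>0);q=P[m];print(t,round(r[0]["conf"],2),np.round(np.percentile(q,[3,50,97],axis=0),3).tolist())
            if t=="dock":
                k=m&(abs(P[...,2]-.055)<.008);print(k.sum(),cv2.minAreaRect(P[k][:,:2].astype(np.float32)))
cv2.imwrite("pics/a.png",cv2.resize(np.hstack(ims),(800,300)));cv2.imwrite("pics/top.png",cv2.resize(ims[0],(800,600)))
E
```

```text
0.0 [0.29177079 0.58021949 0.2214706 ] [[-8.93457133e-01  4.49147911e-01 -7.11082703e-04]
 [ 4.49148448e-01  8.93455432e-01 -1.74991578e-03]
 [-1.50650314e-04 -1.88285643e-03 -9.99998216e-01]] [-0.1484889  -0.05865389 -0.04668135]
top [ 0.25502572 -0.13267443  1.55364287]
dock 0.82 [[0.447, -0.163, 0.024], [0.548, -0.027, 0.055], [0.608, 0.113, 0.061]]
2855 ((0.5305261015892029, -0.0245809406042099), (0.29055988788604736, 0.15129314363002777), 81.60706329345703)
matchbox 0.7 [[0.373, 0.035, 0.0], [0.398, 0.056, 0.016], [0.422, 0.078, 0.024]]
corkscrew 0.63 [[0.377, -0.115, -0.002], [0.394, -0.076, 0.01], [0.411, -0.032, 0.019]]
spice_jar 0.57 [[0.498, -0.23, 0.049], [0.513, -0.212, 0.104], [0.534, -0.196, 0.11]]
salt_shaker 0.68 [[0.558, 0.144, 0.029], [0.572, 0.156, 0.078], [0.59, 0.175, 0.092]]
mug 0.96 [[0.453, -0.449, 0.002], [0.498, -0.407, 0.026], [0.527, -0.361, 0.095]]
scene [0.00306182 0.69881777 0.51443884]
dock 0.79 [[0.437, -0.15, 0.008], [0.515, 0.031, 0.054], [0.6, 0.128, 0.056]]
2471 ((0.5271727442741394, -0.021244987845420837), (0.28985828161239624, 0.15334275364875793), 81.464599609375)
corkscrew 0.51 [[0.37, -0.113, 0.002], [0.388, -0.064, 0.011], [0.406, -0.018, 0.014]]
spice_jar 0.91 [[0.494, -0.223, 0.04], [0.507, -0.198, 0.078], [0.529, -0.191, 0.106]]
salt_shaker 0.94 [[0.554, 0.155, 0.008], [0.564, 0.176, 0.048], [0.584, 0.186, 0.088]]
mug 0.78 [[0.45, -0.434, 0.002], [0.479, -0.369, 0.056], [0.522, -0.357, 0.092]]
```

View pics/a.png

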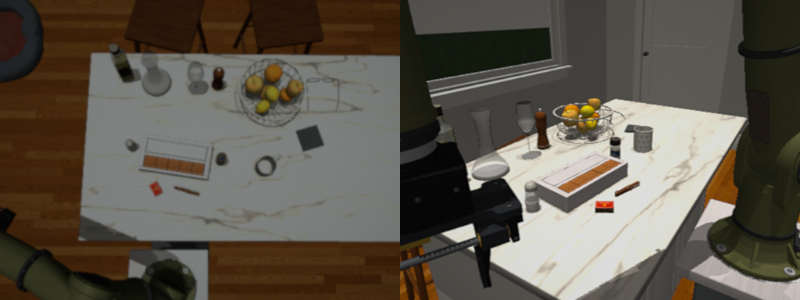

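The pictures show the dock centred near (0.53, -0.02), with its left end turned about 8° away. The matchbox and corkscrew are in front, and the shaker and jar are at the ends. I'll head over the left tile.

Request:
{"method": "drive_tool", "body": {
  "deltas": "-0.7 -0.6 0 0 0 0;-0.7 -0.6 0 0 0 0;-0.7 -0.6 0 0 0 0;-0.7 -0.6 0 0 0 0;-0.7 -0.6 0 0 0 0",
  "grip": 0
}}

```text
time_s: 1.12
tcp_pos: [0.358, 0.4145, 0.2199]
orientation: [[-0.902, 0.433, -0.005], [0.433, 0.902, 0.004], [0.006, 0.002, -1.0]]
wrist_force: [-0.1, 0.1, 1.1]
grip_width: 0.0612
```

Request:
{"method": "drive_tool", "body": {
  "deltas": "-0.7 -0.6 0 0 0 -0.9;-0.7 -0.6 0 0 0 -0.9;-0.7 -0.6 0 0 0 -0.9;-0.7 -0.6 0 0 0 -0.9;-0.7 -0.6 0 0 0 -0.9"
}}

```text
time_s: 1.53
tcp_pos: [0.4547, 0.2489, 0.2203]
orientation: [[-0.993, 0.118, -0.003], [0.118, 0.993, 0.008], [0.004, 0.007, -1.0]]
wrist_force: [1.0, 0.7, -0.8]
grip_width: 0.0285
```

```bash
cat > g.py <<'E'
from h import *
import sys
def go(C=(.529,-.023),yaw=-8.4,tgt=(-.038,0,.1)):
    s=env.state();R=np.array(s["orientation"]);p=np.array(s["tcp_pos"]);a=np.radians(yaw)
    ex=np.array([np.cos(a),np.sin(a),0]);ey=np.array([-ex[1],ex[0],0])
    w=np.array([*C,0])+tgt[0]*ex+tgt[1]*ey+[0,0,tgt[2]]
    from scipy.spatial.transform import Rotation as Q
    Rd=np.stack([-ex,ey,[0,0,-1]],1)
    print("t",round(s["time_s"],2),"tcp",np.round(p,4),"F",np.round(s["wrist_force"],1),"units",np.round(R.T@(w-p)/.04,2),np.round(np.degrees(Q.from_matrix(R.T@Rd).as_rotvec())/4,2))
    d=p-[*C,0];print("dock coords of tcp",np.round([d@ex,d@ey,p[2]],4))
E
python3 -c "
from g import *
go(tgt=(-.038,.1,.2))"
```

```text
t 1.53 tcp [0.4547 0.2489 0.2203] F [ 1.   0.7 -0.8] units [-1.77 -4.01  0.47] [ 0.1  -0.06  0.41]
dock coords of tcp [-0.1132  0.2582  0.2203]
```

Request:
{"method": "drive_tool", "body": {
  "deltas": "-0.4 -0.9 0 0 0 0.4;-0.4 -0.9 0 0 0 0;-0.4 -0.9 0 0 0 0;-0.4 -0.9 0 0 0 0;-0.4 -0.9 0 0 0 0"
}}

```text
time_s: 1.95
tcp_pos: [0.513, 0.0516, 0.2203]
orientation: [[-0.99, 0.142, 0.003], [0.142, 0.99, 0.011], [-0.001, 0.011, -1.0]]
wrist_force: [1.0, 0.2, -0.2]
grip_width: 0.0021
```

Request:
{"method": "drive_tool", "body": {
  "deltas": "0 0 0 0 0 0;0 0 0 0 0 0"
}}

```text
time_s: 2.12
tcp_pos: [0.5149, 0.0399, 0.2211]
orientation: [[-0.987, 0.158, 0.005], [0.158, 0.987, 0.007], [-0.004, 0.008, -1.0]]
wrist_force: [-0.1, 1.3, -0.3]
grip_width: 0.0002
```

```bash
python3 - <<'E'
from g import *
go(tgt=(-.038,.05,.12))
s=env.state();R=np.array(s["orientation"]);p=np.array(s["tcp_pos"])
im,d=env.grab_frame("wrist");i=env.camera_info("wrist");K=np.array(i["K"]);T=np.array(i["T_tool_cam"])
print(K,T)
v,u=np.mgrid[0:384,0:512];a=(u-K[0,2]);b=(v-K[1,2]);r=np.hypot(a,b)+1e-9;th=r/K[0,0]
q=np.stack([np.tan(th)*a/r*d,-np.tan(th)*b/r*d,-d],-1)
P=(q@T[:3,:3].T+T[:3,3])@R.T+p;np.save("w.npy",P)
m=(d>0)&(abs(P[...,2]-.055)<.008)&(abs(P[...,0]-.53)<.15)&(abs(P[...,1]+.02)<.2)
print(m.sum(),cv2.minAreaRect(P[m][:,:2].astype(np.float32)),np.median(P[m][:,2]))
m2=m.astype(np.uint8);n,l,st,_=cv2.connectedComponentsWithStats(m2);k=l==1+st[1:,4].argmax();print(k.sum(),cv2.minAreaRect(P[k][:,:2].astype(np.float32)))
C=np.array([.529,-.023]);A=np.radians(-8.4);X=(P[...,:2]-C)@np.array([[np.cos(A),-np.sin(A)],[np.sin(A),np.cos(A)]])
for x0 in(-.038,):
  for y in(.1,.05,0,-.05,-.1):
    k=m&(abs(X[...,0]-x0)<.015)&(abs(X[...,1]-y)<.015);print(y,k.sum(),P[k][:,2].mean(),P[k][:,2].std())
cv2.imwrite("pics/w.png",cv2.resize(im,(800,600)))
E
```

```text
t 2.12 tcp [0.5149 0.0399 0.2211] F [-0.1  1.3 -0.3] units [ 0.38 -0.28  2.52] [ 0.11  0.06 -0.17]
dock coords of tcp [-0.0231  0.0601  0.2211]
[[297.31863964   0.         253.69055906]
 [  0.         297.31863964 188.95754453]
 [  0.           0.           1.        ]] [[-5.10110984e-04  9.66579417e-01  2.56366868e-01  6.99023293e-02]
 [ 9.99999799e-01  5.89590952e-04 -2.33164280e-04  1.43131236e-03]
 [-3.76523380e-04  2.56366698e-01 -9.66579523e-01 -1.61222996e-01]
 [ 0.00000000e+00  0.00000000e+00  0.00000000e+00  1.00000000e+00]]
21737 ((0.5201171040534973, -0.014790534973144531), (0.39741051197052, 0.13467071950435638), 82.092529296875) 0.05400229094428191
21305 ((0.520227313041687, -0.020356357097625732), (0.2906714975833893, 0.13477946817874908), 81.60398864746094)
0.1 681 0.05415091368135293 0.0007612475251943701
0.05 708 0.054128094457122425 0.0007583257984292492
0 675 0.05257633827621567 0.0007438854689611008
-0.05 614 0.054058769351310404 0.0007051389816490758
-0.1 534 0.05405803032522111 0.0007253538993328017
```

View pics/w.png

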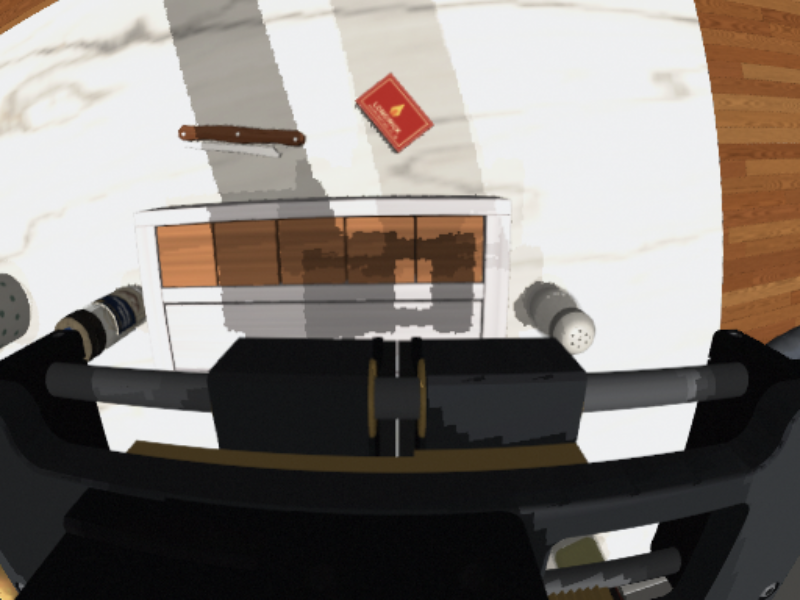

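The wrist picture shows all five tiles at pixel rows 220–285, and the fingers are clear of everything. Wrist depth has the middle tile 1.5 mm lower than the other four, so I'll press that one first.

```bash
sed -i 's/C=(.529,-.023)/C=(.528,-.022)/' g.py; python3 -c "
from g import *
go(tgt=(-.040,0,.08))"
```

```text
t 2.17 tcp [0.5151 0.0387 0.2212] F [ 0.2 -0.2  0.1] units [ 0.46 -1.48  3.52] [ 0.09  0.07 -0.18]
dock coords of tcp [-0.0217  0.0582  0.2212]
```

Request:
{"method": "drive_tool", "body": {
  "deltas": "0.2 -0.5 0.4 0 0 -0.1;0.2 -0.5 0.5 0 0 -0.1;0.1 -0.5 0.6 0 0 0;0 0 0.6 0 0 0;0 0 0.6 0 0 0"
}}

```text
time_s: 2.58
tcp_pos: [0.4916, -0.0113, 0.1156]
orientation: [[-0.991, 0.133, 0.021], [0.133, 0.991, 0.01], [-0.019, 0.013, -1.0]]
wrist_force: [0.4, 0.2, -0.9]
grip_width: 0.0004
```

Request:
{"method": "drive_tool", "body": {
  "deltas": "0 0 0 0 0 0;0 0 0 0 0 0"
}}

```text
time_s: 2.75
tcp_pos: [0.4876, -0.0093, 0.1115]
orientation: [[-0.991, 0.13, 0.012], [0.13, 0.991, 0.009], [-0.011, 0.011, -1.0]]
wrist_force: [-0.2, 0.6, 0.3]
grip_width: 0.0007
```

```bash
python3 -c "
from g import *
go(tgt=(-.040,0,.056))"
```

```text
t 2.75 tcp [ 0.4876 -0.0093  0.1115] F [-0.2  0.6  0.3] units [-0.03 -0.18  1.39] [0.15 0.15 0.23]
dock coords of tcp [-0.0418  0.0067  0.1115]
```

Request:
{"method": "drive_tool", "body": {
  "deltas": "0 -0.1 0.3 0.1 0.1 0.2;0 -0.1 0.3 0 0 0;0 0 0.3 0 0 0;0 0 0.2 0 0 0;0 0 0 0 0 0"
}}

```text
time_s: 3.17
tcp_pos: [0.4918, -0.0127, 0.07]
orientation: [[-0.99, 0.138, 0.012], [0.139, 0.99, 0.004], [-0.011, 0.006, -1.0]]
wrist_force: [-1.0, 0.3, 0.0]
grip_width: 0.0002
```

Request:
{"method": "drive_tool", "body": {
  "deltas": "0 0 0 0 0 0"
}}

```text
time_s: 3.25
tcp_pos: [0.4923, -0.0124, 0.0704]
orientation: [[-0.99, 0.138, 0.012], [0.138, 0.99, 0.004], [-0.012, 0.006, -1.0]]
wrist_force: [0.3, 0.5, 0.2]
grip_width: 0.0006
```

```bash
python3 -c "
from g import *
go(tgt=(-.040,0,.056))"
```

```text
t 3.25 tcp [ 0.4923 -0.0124  0.0704] F [0.3 0.5 0.2] units [ 0.09 -0.11  0.36] [0.08 0.17 0.12]
dock coords of tcp [-0.0367  0.0043  0.0704]
```

Request:
{"method": "drive_tool", "body": {
  "deltas": "0.1 -0.1 0.15 0 0.1 0.1;0 0 0.15 0 0 0;0 0 0.1 0 0 0"
}}

```text
time_s: 3.5
tcp_pos: [0.49, -0.0153, 0.0558]
orientation: [[-0.989, 0.145, 0.01], [0.145, 0.989, 0.006], [-0.009, 0.007, -1.0]]
wrist_force: [-0.2, 0.8, 0.1]
grip_width: 0.0006
```

Request:
{"method": "drive_tool", "body": {
  "deltas": "0 0 0.1 0 0 0;0 0 0 0 0 0"
}}

```text
time_s: 3.67
tcp_pos: [0.49, -0.0155, 0.0513]
orientation: [[-0.989, 0.145, 0.01], [0.145, 0.989, 0.006], [-0.009, 0.007, -1.0]]
wrist_force: [-0.8, 0.5, 1.0]
grip_width: 0.0004
```

Request:
{"method": "drive_tool", "body": {
  "deltas": "0 0 0.1 0 0 0;0 0 0 0 0 0"
}}

```text
time_s: 3.83
tcp_pos: [0.4902, -0.0154, 0.0475]
orientation: [[-0.989, 0.145, 0.01], [0.145, 0.989, 0.006], [-0.009, 0.008, -1.0]]
wrist_force: [-1.4, -0.6, 4.6]
grip_width: 0.0004
```

The tile gives, at 4.6 N. I'll press the last bit.

Request:
{"method": "drive_tool", "body": {
  "deltas": "0 0 0.05 0 0 0;0 0 0.02 0 0 0;0 0 0 0 0 0"
}}

```text
time_s: 4.08
tcp_pos: [0.4903, -0.0155, 0.0475]
orientation: [[-0.989, 0.146, 0.008], [0.146, 0.989, 0.008], [-0.007, 0.009, -1.0]]
wrist_force: [-1.4, 0.5, 4.7]
grip_width: 0.0007
```

Request:
{"method": "drive_tool", "body": {
  "deltas": "0 0 -0.3 0 0 0;0 0 -0.3 0 0 0;0 0 0 0 0 0;0 0 0 0 0 0;0 0 0 0 0 0"
}}

```text
time_s: 4.5
tcp_pos: [0.4906, -0.0155, 0.0717]
orientation: [[-0.989, 0.146, 0.01], [0.146, 0.989, 0.008], [-0.009, 0.009, -1.0]]
wrist_force: [0.9, 0.4, -0.5]
grip_width: 0.0006
```

Request:
{"method": "drive_tool", "body": {
  "deltas": "0 0 0 0 0 0;0 0 0 0 0 0;0 0 0 0 0 0;0 0 0 0 0 0;0 0 0 0 0 0"
}}

```text
time_s: 4.92
tcp_pos: [0.4888, -0.0156, 0.0689]
orientation: [[-0.989, 0.145, 0.006], [0.145, 0.989, 0.007], [-0.005, 0.008, -1.0]]
wrist_force: [0.1, 0.3, -0.6]
grip_width: 0.0004
```

```bash
python3 - <<'E'
from g import *
go(tgt=(-.040,0,.14))
im,d=env.grab_frame("scene");P=cloud("scene",d)
C=np.array([.528,-.022]);A=np.radians(-8.4);X=(P[...,:2]-C)@np.array([[np.cos(A),-np.sin(A)],[np.sin(A),np.cos(A)]])
m=(d>0)&(abs(X[...,1])<.12)&(X[...,0]>.005)&(X[...,0]<.1)&(P[...,2]>.06)&(P[...,2]<.115)
print(m.sum(),np.percentile(X[m][:,0],[2,50,98]) if m.any() else 0,np.percentile(P[m][:,2],[2,50,98]) if m.any() else 0)
cv2.imwrite("pics/s2.png",im)
E
```

```text
t 4.92 tcp [ 0.4888 -0.0156  0.0689] F [ 0.1  0.3 -0.6] units [-0.   -0.   -1.78] [0.11 0.06 0.01]
dock coords of tcp [-0.0397  0.0006  0.0689]
381 [0.02319825 0.03305734 0.04659866] [0.06088923 0.08051362 0.0994982 ]
```

View pics/s2.png

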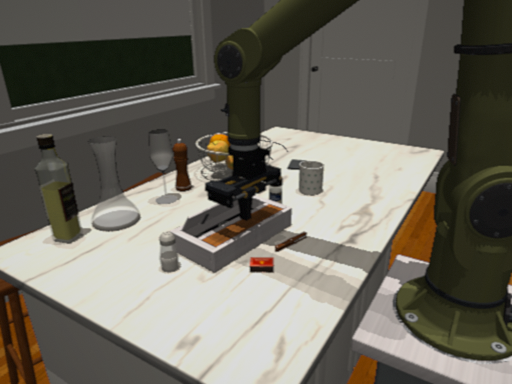

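The lid has sprung up: its edge is at dock x ≈ 25, z ≈ 99 mm, which is about 1.0 rad. I'll rise to z ≈ 0.09 and push backwards.

Request:
{"method": "drive_tool", "body": {
  "deltas": "0 0 -0.3 0 0 0;0 0 -0.2 0 0 0;-0.3 0 0 0 0 0;-0.3 0 0 0 0 0;-0.3 0 0 0 0 0"
}}

```text
time_s: 5.38
tcp_pos: [0.5229, -0.0204, 0.0899]
orientation: [[-0.99, 0.144, 0.003], [0.144, 0.989, 0.008], [-0.002, 0.009, -1.0]]
wrist_force: [-0.4, 0.4, -0.1]
grip_width: 0.0006
```

Request:
{"method": "drive_tool", "body": {
  "deltas": "-0.3 0 0 0 0 0;-0.3 0 0 0 0 0;-0.2 0 0 0 0 0;0 0 0 0 0 0"
}}

```text
time_s: 5.72
tcp_pos: [0.5581, -0.0252, 0.0911]
orientation: [[-0.99, 0.144, 0.005], [0.144, 0.99, 0.008], [-0.004, 0.009, -1.0]]
wrist_force: [-0.7, -0.3, -0.2]
grip_width: 0.0002
```

```bash
python3 -c "
from g import *
go(tgt=(.052,0,.085))"
```

```text
t 5.72 tcp [ 0.5581 -0.0252  0.0911] F [-0.7 -0.3 -0.2] units [-0.54 -0.03  0.15] [0.13 0.06 0.03]
dock coords of tcp [0.0302 0.0012 0.0911]
```

Request:
{"method": "drive_tool", "body": {
  "deltas": "-0.2 0 0 0 0 0;-0.2 0 0 0 0 0;-0.2 0 0 0 0 0;0 0 0 0 0 0;0 0 0 0 0 0"
}}

```text
time_s: 6.13
tcp_pos: [0.5749, -0.0273, 0.0896]
orientation: [[-0.989, 0.144, -0.015], [0.144, 0.99, 0.012], [0.017, 0.009, -1.0]]
wrist_force: [-0.3, -0.3, -0.2]
grip_width: 0.0003
```

```bash
cat > lid.py <<'E'
from g import *
go(tgt=(.056,0,.085))
im,d=env.grab_frame("scene");P=cloud("scene",d)
C=np.array([.528,-.022]);A=np.radians(-8.4);X=(P[...,:2]-C)@np.array([[np.cos(A),-np.sin(A)],[np.sin(A),np.cos(A)]])
m=(d>0)&(X[...,1]<.12)&(X[...,1]>.06)&(X[...,0]>.005)&(X[...,0]<.1)&(P[...,2]>.062)&(P[...,2]<.115)
print(m.sum());k=P[...,2]
for z in(.07,.08,.09,.1):
    q=m&(abs(k-z)<.005);print(z,q.sum(),np.median(X[q][:,0]) if q.any() else 0)
cv2.imwrite("pics/s3.png",cv2.resize(im[150:310,130:330],(800,640))[:600])
E
python3 lid.py
```

```text
t 6.13 tcp [ 0.5749 -0.0273  0.0896] F [-0.3 -0.3 -0.2] units [-0.22 -0.04  0.11] [ 0.14 -0.24  0.03]
dock coords of tcp [0.0472 0.0016 0.0896]
402
0.07 90 0.05909600668088315
0.08 94 0.062320697382518865
0.09 87 0.06583187048872674
0.1 94 0.06935249143792084
```

The lid now leans at about 1.9 rad, which is its stop. I'll back off and rise clear.

Request:
{"method": "drive_tool", "body": {
  "deltas": "0.4 0 0 0 0 0;0.4 0 -0.3 0 0 0;0.3 0 -0.8 0 0 0;0 0 -0.9 0 0 0;0 0 -0.9 0 0 0"
}}

```text
time_s: 6.6
tcp_pos: [0.5279, -0.0225, 0.201]
orientation: [[-0.989, 0.144, -0.027], [0.144, 0.99, 0.008], [0.028, 0.004, -1.0]]
wrist_force: [2.1, 0.2, -0.3]
grip_width: 0.0006
```

Request:
{"method": "drive_tool", "body": {
  "deltas": "0 0 -0.5 0 0 0;0 0 0 0 0 0;0 0 0 0 0 0;0 0 0 0 0 0"
}}

```text
time_s: 6.93
tcp_pos: [0.5345, -0.023, 0.2315]
orientation: [[-0.99, 0.144, -0.007], [0.144, 0.989, 0.011], [0.008, 0.01, -1.0]]
wrist_force: [-0.4, 0.2, -1.0]
grip_width: 0.0008
```

```bash
python3 lid.py; python3 - <<'E'
from h import *
im,d=env.grab_frame("scene");P=cloud("scene",d)
for t in("matchbox","corkscrew","spice_jar","salt_shaker","mug"):
    r=env.silhouettes("scene",t)
    if r:q=P[r[0]["mask"]&(d>0)];print(t,np.round(np.percentile(q,[3,50,97],axis=0),3).tolist())
E
```

```text
t 6.93 tcp [ 0.5345 -0.023   0.2315] F [-0.4  0.2 -1. ] units [-1.27 -0.03  3.65] [ 0.14 -0.12  0.03]
dock coords of tcp [ 6.500e-03 -1.000e-04  2.315e-01]
400
0.07 97 0.05900826643943271
0.08 89 0.062429923483297484
0.09 89 0.06558543290395022
0.1 94 0.06910882643482308
matchbox [[0.369, 0.038, 0.005], [0.393, 0.064, 0.017], [0.419, 0.085, 0.019]]
corkscrew [[0.372, -0.11, 0.003], [0.389, -0.063, 0.012], [0.406, -0.018, 0.015]]
spice_jar [[0.495, -0.222, 0.042], [0.507, -0.198, 0.078], [0.528, -0.191, 0.106]]
salt_shaker [[0.554, 0.131, 0.001], [0.564, 0.175, 0.045], [0.587, 0.186, 0.088]]
mug [[0.45, -0.433, 0.007], [0.478, -0.368, 0.059], [0.521, -0.357, 0.092]]
```

View pics/s3.png

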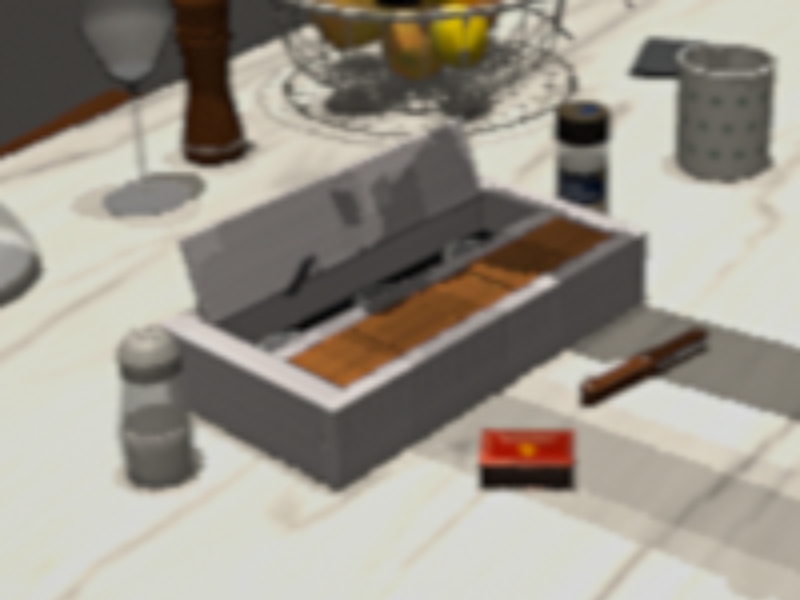

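The picture shows the lid lying back, from about (190, 240) to (460, 130). The tiles are free and everything around the dock is in its place.

```bash
python3 -c "
from bench import env
print(env.sign_off())"
```

```text
the job is handed in; nothing more can be done
None
```

The dock's lid lies back, fully open, and I handed the job in at about 7 s on the robot's clock. The hand-in gave no verdict.

- **Catch:** The wrist camera's depth picture showed the middle tile 1.5 mm lower than the other four, so I pressed that one first and did not feel along the row. It gave, going down about 6 mm at 4.7 N, and the lid sprang up to about 1.0 rad.
- **Lid:** I pushed it over with closed fingers. After the arm withdrew, the depth picture put it at about 1.9 rad, its stop.
- **Button:** I let it go. The joint reading was not available to me, but nothing was touching the tile and the gripper was about 18 cm above the dock.
- **Things around the dock:** The spice jar, corkscrew and mug were within about 2 mm of where they started by the scene camera's median positions, and so was the salt shaker. The shaker's lower y limit differed by 24 mm, which I take to be a stray edge of its outline. The matchbox was not found in the first scene picture. Against the top camera it was 5–8 mm off, about what the two cameras differ by for the other things.

No check failed. The wrist force stayed below 5 N in all readings.

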